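# Weigh down the pickles and close the fermenting crock

### The job

The fermenting crock is packed and a wooden board already lies on the vegetables inside, but how deep down it is differs from batch to batch. Take the stoneware weight by its knob and lower it into the crock until you feel it come to rest on the board, without dropping it in or ramming it down, and let go of it. Then put the lid on the crock so that its skirt sits all the way down in the groove round the crock's neck, and leave the spice jars standing where they are.

Things in the scene. Friction and masses are not known exactly. Their poses are not given: they have to be found in the camera images.
- crock: Cream stoneware fermenting crock with two thin blue lines, fixed on the worktop, open at the top, 202 mm across at the gutter; origin at the centre of its underside, z up. Its rim is 150 mm up. Two small ears at +y and -y, out to 103 mm from the axis, stay below the gutter.
- crock_mouth (a point): Centre of the crock's mouth at rim height (150 mm up), z up. Straight round bore 132 mm in diameter, wall 10 mm. A level wooden board 124 mm across lies inside on the packed vegetables; its top is 55 to 90 mm below this point, different each time and not reported. It gives about 0.5 mm per newton that bears on it, up to 18 mm, and springs back.
- crock_groove (a point): Point on the crock's axis at the height of the groove's floor (128 mm above the underside), z up. The groove is a gutter round the outside of the neck: from radius 76 to 96 mm, outer lip 15 mm above the floor with outer radius 101; the crock's rim stands 22 mm above the floor. Seated, the lid's origin is at this point.
- weight: Loose dark grey stoneware weight, 0.5 to 0.75 kg: disc 108 mm across and 22 mm thick with a round knob in the middle, 30 mm across, top 72 mm above the underside (straight from z = 36 to 68). Origin at the centre of its underside, z along the knob. Stands on the worktop, knob up, to the left or right of the crock.
- lid: Loose cream stoneware lid, 0.35 to 0.55 kg, domed, 176 mm across. Its lower edge is a skirt ring (radius 81 to 88 mm, upright for 28 mm); the dome rises from there to z = 52 at the knob; knob 34 mm across, top at z = 90 (straight from z = 62 to 85). Origin at the centre of the skirt's lower edge, z along the knob. Stands knob up on the other side of the crock.
- spice_dark: Spice jar with a dark cap, green and orange label, 44 mm in diameter, 105 mm tall, standing loose on the worktop behind; origin at the centre of its underside.
- spice_pale: Spice jar with a dark cap, green and yellow label, 45 mm in diameter, 105 mm tall, standing loose beside the other; origin at the centre of its underside.
Not all that is in view belongs to the job. Several things have the shape of the weight; the one meant has the colours described above.

How it is judged:
By the outcome, as a careful person would: the job done as asked, in the order asked, and still so for the second after the job is handed in, with the robot touching nothing.
It also fails if it takes over 58 s, if anything falls off the work surface, if the arm or the gripper's body presses on something with over 40 N, if the wrist force passes 120 N, or if a joint passes its speed limit or range.

### The arm

A 6-joint arm with a two-finger parallel gripper is mounted at the origin on a cart in front of the work surface, level with it; the furniture and walls round the work are solid. World frame = base frame: x ahead of the robot, y to its left, z up, the work surface at z = 0. Lengths are in m, angles in rad, forces in N, time in s.
With the tool pointing down it reaches from about 0.35 to 0.975 m from the base axis. Payload 4.9 kg.
Tool frame: the origin (TCP) lies on the centre line of the jaws, within the pads' length; the fingertips stand 17 mm ahead of it and the grasp point (between the pads) lies 2 mm behind it; z points along the fingers, y is the line along which they close (so a half turn about z gives the same grasp; the last joint's range is limited). The gripper opens to 85 mm and grips with 20 to 120 N. Pads are 22 mm wide; open, the fingers measure 114 mm over their backs; the gripper's body (76 mm by 85 mm) begins 54 mm behind the grasp point. The pads swing forward as they close: fully open they stand 13 mm farther back than shut.
Start: joints at [1.196, 0.053, 1.613, -0, 1.476, -0.119], TCP at [0.158, 0.605, 0.248] pointing down, gripper open.
Joint ranges: [-3.01, 3.01], [-1.01, 2.22], [0.06, 2.58], [-1.02, 4.17], [0.09, 2.62], [-3.14, 3.14]. Speed limits (rad/s): [2.57, 2.57, 3.14, 3.14, 3.14, 3.14].

### API

Orientations are given as [roll, pitch, yaw] about the fixed x, y, z axes, in that order (R = Rz(yaw) Ry(pitch) Rx(roll)).
In Python, from cell import * gives the robot as it stands.
- The arm moves only by the tool carry_out, never from a script. Its arguments are lists of equal length, an entry for each row: "translation": the shift along the tool's x, y, z in m, a list of three; "yaw": the turn about the tool's z in rad. A call has 1 to 10 rows; each row shifts and turns the commanded pose from where the row before left it, along the tool's axes as they then stand; what a row does not reach is not made up. A row lasts 1/12 s, in which the tool goes at most 41.7 mm and 7.16 degrees, less where a joint would pass 70% of its speed; a pose out of reach is approached as far as the arm can. A call is refused whole if a number of a shift passes 0.0417 or a number of a turn 0.125, either way. A call with a gripper value outside its range is refused whole. "jaw" is the opening, from 0 (shut) to 1 (fully open), set as the call begins (left out, the last holds). The fingers move at their own pace and stop on an object; "grip_force" is the grip in N (left out, the last holds). Time passes only in rows, so rows that do not move let the fingers close. It gives the time, the measured TCP pose, the force, the opening and the grip force at its end, in the units of the state.
- read_state(): the state, without advancing time (a new reading comes with each control period).
- capture(name): name is "scene" or "top" or "wrist"; returns a dict with "pixels" (420x560x3 uint8, red, green, blue), "depth" (420x560 float32, m along the optical axis (not along the pixel's ray), 0 where there is no reading), "mtx" (3x3 intrinsics, pixels), "k1" (the pictures are not rectified: a ray, as slopes to the right and down, at radius r is drawn at 1 + k1 r^2 times it, then the intrinsics apply), "rvec" (rotation vector, rad) and "tvec" (3), from world to camera coordinates, as OpenCV has them. Camera axes: x right, y down, z forward; pixel columns grow to the right and rows downward; lengths in m; the calibration is good to about 2 mm. A picture is of the moment at which its call begins.
- finish_job(): hands the job in; it is judged then, once.
The state is a dict: "t": time; "joints": joint angles; "joint_velocities": joint speeds; "joint_efforts": joint torques, N m; "position": TCP position; "tool_rot": TCP orientation; "contact_force": force on the tool from outside, world axes, zero at the start; "torque": the same for the moment, N m; "width": opening from 0.0 (shut) to 1.0 (fully open); "grip_force": force on a finger pad.
Only numpy, scipy, OpenCV 4.12 (cv2) and the standard library are available. Lean on these libraries where they do the work, as an engineer would, in place of code of your own. Each camera call takes 0.05 s, during which the arm holds its last target. There are 200 camera calls.

## Working session

There is one attempt and no reset: what is moved stays moved. The work goes in short steps, Python scripts to look and compute and a tool call to move; the robot and the scene stay as the last step left them, time stands still between calls to the robot, and variables do not carry over. Pictures are saved under pics/ and viewed, at most 10 in all, crops included, and the job is handed in when it is done.

Besides the shell and the picture viewer there is one more tool, called as name(argument=value, ...), one argument or row to a line, values as JSON. carry_out: Moves the arm, as the interface text tells. Its arguments: {"type":"object","properties":{"translation":{"type":"array","items":{"type":"array","items":{"type":"number"}}},"yaw":{"type":"array","items":{"type":"number"}},"jaw":{"type":"number"},"grip_force":{"type":"number"}},"required":["translation","yaw"]}

```bash
mkdir -p pics; ls
cat > h.py <<'E'
from cell import *
import numpy as np, cv2
def save(c,n): cv2.imwrite(f"pics/{n}.png",cv2.cvtColor(c["pixels"],cv2.COLOR_RGB2BGR))
def world(c):
    """world point per pixel from depth, HxWx3"""
    K=np.array(c["mtx"]);h,w=c["depth"].shape
    uv=np.stack(np.meshgrid(np.arange(w),np.arange(h)),-1).reshape(-1,1,2).astype(float)
    n=cv2.undistortPoints(uv,K,np.array([c["k1"],0,0,0,0.])).reshape(h,w,2)
    p=np.dstack([n,np.ones((h,w))])*c["depth"][...,None]
    R=cv2.Rodrigues(np.array(c["rvec"],float))[0]
    return (p-np.array(c["tvec"]).reshape(3))@R
E
python3 - <<'E'
from h import *
s=read_state();print({k:np.round(v,3) for k,v in s.items()})
ims=[]
for n in("scene","top"):
    c=capture(n);save(c,n);np.savez(f"{n}.npz",**c);print(n,c["k1"],np.round(c["mtx"],1).tolist(),np.round(c["tvec"],3).tolist(),(c["depth"]>0).mean())
E
```

```text
pics
{'t': np.float64(0.0), 'joints': array([ 1.196,  0.053,  1.614,  0.   ,  1.476, -0.119]), 'joint_velocities': array([-0.   ,  0.001,  0.   ,  0.002, -0.001,  0.001]), 'joint_efforts': array([-1.0000e-03, -3.9368e+01, -3.7018e+01, -0.0000e+00,  7.0000e-03,
        0.0000e+00]), 'position': array([0.158, 0.604, 0.247]), 'tool_rot': array([-3.14 , -0.   ,  2.886]), 'contact_force': array([0.32 , 0.953, 0.534]), 'torque': array([ 0.003, -0.021, -0.008]), 'grip_force': np.float64(0.0), 'width': np.float64(1.003)}
scene -0.05615264406948961 [[380.7, 0.0, 282.0], [0.0, 380.7, 211.9], [0.0, 0.0, 1.0]] [-0.472, 0.304, 0.698] 0.993452380952381
top -0.09226040353770001 [[527.0, 0.0, 289.8], [0.0, 527.0, 209.3], [0.0, 0.0, 1.0]] [-0.087, 0.592, 1.447] 0.9956632653061225
```

View pics/scene.png

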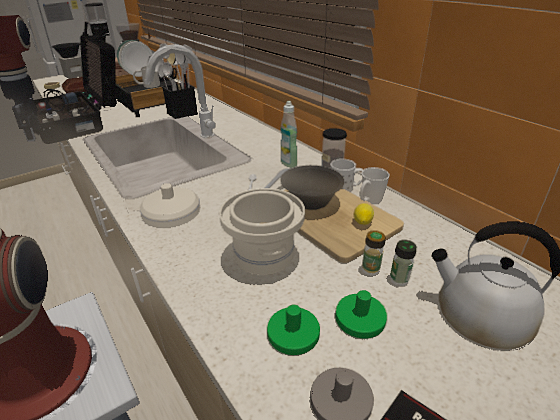

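View pics/top.png

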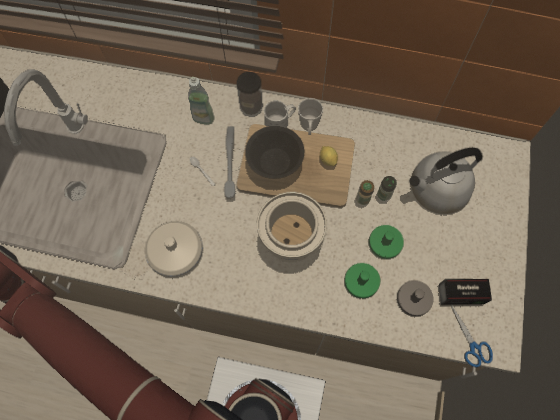

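The scene view shows the grey disc with a knob at (342,395), two green look-alikes at (293,328) and (361,313), the lid at (170,205) and the crock at (262,230). In the top view these are grey (415,297), greens (386,241) and (363,280), lid (173,247), crock (291,228), and spice jars (366,192) and (387,187).

Candidates for the weight are green (386,241), green (363,280) and dark grey (415,297) in the top view. The description says dark grey, so I choose (415,297).

Run:
```python
from h import *
def ld(n): return dict(np.load(f"{n}.npz"))
def rep(W,px,r,lo,hi,name):
    h,w=W.shape[:2];yy,xx=np.mgrid[:h,:w]
    m=(np.hypot(xx-px[0],yy-px[1])<r)&(W[...,2]>lo)&(W[...,2]<hi)
    P=W[m];
    if len(P)<5: print(name,len(P));return
    (c,rad)=cv2.minEnclosingCircle(P[:,:2].astype(np.float32).reshape(-1,1,2))
    print(name,len(P),'mean',P.mean(0).round(4),'circ',np.round(c,4),round(rad,4),'z95',np.percentile(P[:,2],95).round(4))
t=ld("top");W=world(t)
rep(W,(415,297),30,.062,.08,'weight knob');rep(W,(415,297),30,.013,.03,'weight disc')
rep(W,(173,247),35,.083,.1,'lid knob');rep(W,(173,247),40,.02,.05,'lid rim');rep(W,(173,247),40,.025,.06,'lid')
rep(W,(291,228),42,.142,.16,'crock rim');rep(W,(291,228),42,.12,.14,'gutter lip');rep(W,(291,228),28,.04,.11,'board')
rep(W,(366,190),16,.095,.12,'dark');rep(W,(387,186),16,.095,.12,'pale')
rep(W,(386,241),22,.05,.08,'green1');rep(W,(363,280),22,.05,.08,'green2')
print('table',W[330,250],W[260,130],W[310,330])
s=ld("scene");V=world(s)
rep(V,(342,385),35,.062,.08,'S weight knob');rep(V,(342,395),40,.013,.03,'S weight disc')
rep(V,(167,195),40,.083,.1,'S lid knob');rep(V,(262,212),50,.142,.16,'S rim')
cv2.imwrite("pics/crop.png",cv2.cvtColor(cv2.resize(s["pixels"][340:420,270:420],None,fx=4,fy=4),cv2.COLOR_RGB2BGR))
```

```text
weight knob 86 mean [ 0.4354 -0.3784  0.072 ] circ [ 0.436  -0.3797] 0.0156 z95 0.0783
weight disc 900 mean [ 0.4349 -0.3825  0.0218] circ [ 0.4454 -0.398 ] 0.0731 z95 0.0277
lid knob 90 mean [0.4323 0.3675 0.0889] circ [0.4324 0.3675] 0.0168 z95 0.094
lid rim 2185 mean [0.4275 0.3619 0.0402] circ [0.4333 0.368 ] 0.09 z95 0.0484
lid 2306 mean [0.4279 0.3628 0.0415] circ [0.4331 0.367 ] 0.0891 z95 0.0511
crock rim 853 mean [0.5414 0.0217 0.1489] circ [0.5429 0.0223] 0.1013 z95 0.1558
gutter lip 1372 mean [0.5419 0.0213 0.129 ] circ [0.5434 0.0226] 0.1017 z95 0.1378
board 1298 mean [0.5651 0.0262 0.0676] circ [0.5507 0.0237] 0.0658 z95 0.0992
dark 162 mean [ 0.7227 -0.1755  0.1045] circ [ 0.7236 -0.1753] 0.0232 z95 0.1102
pale 184 mean [ 0.7498 -0.237   0.1044] circ [ 0.7437 -0.2246] 0.0425 z95 0.1105
green1 96 mean [ 0.5921 -0.2693  0.0678] circ [ 0.5939 -0.2694] 0.0169 z95 0.077
green2 95 mean [ 0.4547 -0.2148  0.0686] circ [ 0.4559 -0.2149] 0.0151 z95 0.0753
table [ 0.3059661   0.12278536 -0.43207455] [ 0.37353781  0.49612622 -0.00148851] [ 0.35030012 -0.13798484  0.00387992]
S weight knob 259 mean [ 0.4325 -0.3806  0.07  ] circ [ 0.4343 -0.3791] 0.0151 z95 0.0725
S weight disc 2316 mean [ 0.43   -0.3818  0.0209] circ [ 0.4342 -0.3782] 0.0544 z95 0.0229
S lid knob 58 mean [0.4291 0.3664 0.0868] circ [0.4284 0.3692] 0.0178 z95 0.0896
S rim 1121 mean [0.5367 0.0168 0.1475] circ [0.5395 0.0258] 0.1025 z95 0.153
```

View pics/crop.png

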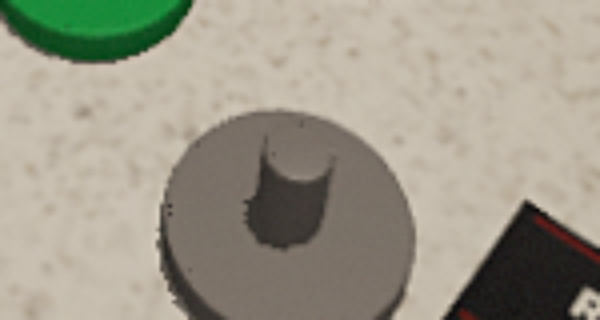

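The crop shows the grey disc with its centred knob at about (342,383) in the scene picture, and the only neighbours are a green look-alike and the black box. The weight is at about (0.435, -0.379), the lid at (0.431, 0.368) and the crock at (0.542, 0.022).

carry_out(
  translation=[
    [-0.036,-0.02,0],
    [-0.036,-0.02,0],
    [-0.036,-0.02,0],
    [-0.024,-0.034,0],
    [-0.024,-0.034,0],
    [-0.024,-0.034,0],
    [-0.024,-0.034,0],
    [-0.024,-0.034,0],
    [-0.024,-0.034,0],
    [-0.024,-0.034,0],
  ],
  yaw=[-0.085,-0.085,-0.085,0,0,0,0,0,0,0],
  jaw=0.65,
)

```text
t: 0.93
position: [0.4224, 0.2873, 0.2479]
tool_rot: [-3.141, -0.0, 3.141]
contact_force: [0.7, 0.2, 0.2]
width: 0.652
grip_force: 0.0
```

carry_out(
  translation=[
    [0,-0.041,0],
    [0,-0.041,0],
    [0,-0.041,0],
    [0,-0.041,0],
    [0,-0.041,0],
    [0,-0.041,0],
    [0,-0.041,0],
    [0,-0.041,0],
    [0,-0.041,0],
    [0,-0.041,0],
  ],
  yaw=[0,0,0,0,0,0,0,0,0,0],
)

```text
t: 1.77
position: [0.4209, -0.1227, 0.2481]
tool_rot: [3.142, 0.0, 3.141]
contact_force: [0.8, 0.0, -0.3]
width: 0.653
grip_force: 0.0
```

carry_out(
  translation=[
    [-0.002,-0.0366,0],
    [-0.002,-0.0366,0],
    [-0.002,-0.0366,0],
    [-0.002,-0.0366,0],
    [-0.002,-0.0366,0],
    [-0.002,-0.0366,0],
    [-0.002,-0.0366,0],
    [0,0,0],
  ],
  yaw=[0,0,0,0,0,0,0,0],
)

```text
t: 2.43
position: [0.4345, -0.382, 0.247]
tool_rot: [-3.141, -0.002, 3.136]
contact_force: [-0.7, 0.7, 0.2]
width: 0.648
grip_force: 0.0
```

Run:
```python
from h import *
c=capture("wrist");save(c,"w1");W=world(c);s=read_state();print(s["position"])
def f(m,n):
    P=W[m];cc,r=cv2.minEnclosingCircle(P[:,:2].astype(np.float32).reshape(-1,1,2));print(n,len(P),P.mean(0).round(4),np.round(cc,4),round(r,4))
near=np.hypot(W[...,0]-.435,W[...,1]+.379)
f((near<.03)&(W[...,2]>.065)&(W[...,2]<.08),'knob')
f((near<.07)&(W[...,2]>.015)&(W[...,2]<.03),'disc')
b=(c["pixels"].max(2)<45)&(W[...,1]<-.43)&(W[...,2]<.15);print('box',b.sum(),np.percentile(W[b],[2,98],axis=0).round(3) if b.sum() else'')
```

```text
[ 0.43466233 -0.37948234  0.24702043]
knob 765 [ 0.4364 -0.3805  0.0708] [ 0.4375 -0.3805] 0.0149
disc 6715 [ 0.4338 -0.3805  0.0213] [ 0.4375 -0.3805] 0.0541
box 0
```

View pics/w1.png

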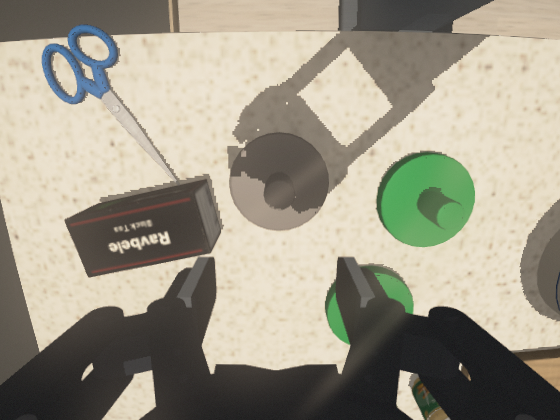

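The wrist view shows the weight at (279,181) with its knob at (279,190) between the fingers, the tea box clear to its left and the greens to the right. The measured knob is at (0.437, -0.3805).

carry_out(
  translation=[
    [-0.0015,-0.001,0.034],
    [0,0,0.034],
    [0,0,0.034],
    [0,0,0.034],
    [0,0,0.034],
    [0,0,0.017],
    [0,0,0.012],
    [0,0,0],
  ],
  yaw=[0,0,0,0,0,0,0,0],
)

```text
t: 3.15
position: [0.4354, -0.3755, 0.046]
tool_rot: [3.137, -0.004, 3.142]
contact_force: [0.0, 0.1, 0.1]
width: 0.648
grip_force: 0.0
```

carry_out(
  translation=[
    [0,0,0],
    [0,0,0],
    [0,0,0],
    [0,0,0],
    [0,0,0],
    [0,0,0],
    [0,0,0],
  ],
  yaw=[0,0,0,0,0,0,0],
  jaw=0,
  grip_force=60,
)

```text
t: 3.73
position: [0.4381, -0.3791, 0.0517]
tool_rot: [-3.139, 0.003, 3.141]
contact_force: [0.2, 0.5, 6.7]
width: 0.335
grip_force: 60.4
```

carry_out(
  translation=[
    [0,0,-0.01],
    [0,0,-0.02],
    [0,0,-0.03],
    [0,0,-0.035],
    [0,0,-0.035],
    [0,0,-0.035],
    [0,0,-0.03],
    [0,0,-0.015],
    [0,0,0],
  ],
  yaw=[0,0,0,0,0,0,0,0,0],
)

```text
t: 4.48
position: [0.4378, -0.3792, 0.2641]
tool_rot: [-3.136, 0.005, 3.141]
contact_force: [0.6, 0.1, -5.2]
width: 0.339
grip_force: 60.4
```

Run:
```python
from h import *
s=read_state();print(s["position"],s["contact_force"],s["width"],s["grip_force"],s["tool_rot"])
c=capture("wrist");save(c,"w2");W=world(c);p=read_state()["position"]
g=np.hypot(W[...,0]-p[0],W[...,1]-p[1])
rel=W[...,2]-p[2]
m=(g<.062)&(rel>-.035)&(rel<-.02);P=W[m]
cc,r=cv2.minEnclosingCircle(P[:,:2].astype(np.float32).reshape(-1,1,2));print(len(P),P.mean(0),cc,r,p)
# plane tilt of disc top
A=np.c_[P[:,:2],np.ones(len(P))];print(np.linalg.lstsq(A,P[:,2],rcond=None)[0])
```

```text
[ 0.4378441  -0.37915512  0.26413903] [ 0.63790247  0.0683172  -5.24960416] 0.33863732688887205 60.447216890752316 [-3.13592227  0.00484209  3.14073331]
19796 [ 0.41688103 -0.38051311  0.2335269 ] (0.4366776943206787, -0.3806436359882355) 0.05397909879684448 [ 0.43711158 -0.37830157  0.26081301]
[ 0.00967207 -0.00478441  0.22767426]
```

View pics/w2.png

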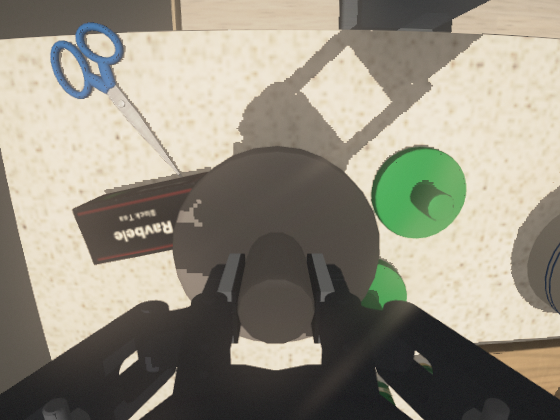

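The wrist view shows the weight held level by its knob at (277,270), with the disc centred at (276,245).

carry_out(
  translation=[
    [-0.005,0.02,0],
    [-0.0096,0.0366,0],
    [-0.0096,0.0366,0],
    [-0.0096,0.0366,0],
    [-0.0096,0.0366,0],
    [-0.0096,0.0366,0],
    [-0.0096,0.0366,0],
    [-0.0096,0.0366,0],
    [-0.0096,0.0366,0],
    [-0.0096,0.0366,0],
  ],
  yaw=[0,0,0,0,0,0,0,0,0,0],
)

```text
t: 5.37
position: [0.5268, -0.0265, 0.2553]
tool_rot: [3.141, -0.006, 3.141]
contact_force: [1.3, -0.9, -6.1]
width: 0.333
grip_force: 60.9
```

carry_out(
  translation=[
    [-0.008,0.03,0],
    [-0.004,0.015,0],
    [-0.002,0.0075,0],
    [0,0,0],
    [0,0,0],
  ],
  yaw=[0,0,0,0,0],
)

```text
t: 5.78
position: [0.5416, 0.0233, 0.2571]
tool_rot: [-3.141, -0.004, 3.141]
contact_force: [0.4, -0.8, -5.5]
width: 0.331
grip_force: 61.1
```

```bash
cat >> h.py <<'E'
from scipy.optimize import least_squares
def fitc(P,r):
    f=lambda q:np.hypot(P[:,0]-q[0],P[:,1]-q[1])-r
    return least_squares(f,P[:,:2].mean(0),loss='soft_l1',f_scale=.002).x
E
python3 - <<'E'
from h import *
print(read_state()["position"],read_state()["contact_force"])
for n in("wrist","top","scene"):
    c=capture(n);save(c,"c_"+n);np.savez(f"c_{n}.npz",**c);W=world(c)
    a=np.hypot(W[...,0]-.541,W[...,1]-.022)
    g=(a<.106)&(W[...,2]>.136)&(W[...,2]<.146)&(a>.09); P=W[g]
    if len(P): print(n,'lip',len(P),fitc(P,.0985),P[:,2].mean())
    g=(a<.085)&(W[...,2]>.145)&(W[...,2]<.156)&(a>.06);P=W[g]
    if len(P):print(n,'rim',len(P),fitc(P,.071),P[:,2].mean())
    g=(a<.065)&(W[...,2]>.222)&(W[...,2]<.245);P=W[g]
    if len(P)>20:
        cc,r=cv2.minEnclosingCircle(P[:,:2].astype(np.float32).reshape(-1,1,2));print(n,'disc',len(P),np.round(cc,4),r,P[:,2].mean())
E
```

```text
[0.54159239 0.02333915 0.25710364] [ 0.37025184 -0.82326149 -5.51768208]
wrist lip 5339 [0.5454944  0.02237756] 0.14307657815255578
wrist rim 4240 [0.54510928 0.02241852] 0.15145384842391557
wrist disc 20209 [0.5403 0.0223] 0.054015252739191055 0.22702781834638186
top lip 116 [0.54287907 0.02258406] 0.14255379217351713
top rim 179 [0.54245917 0.02220467] 0.1507754079967053
top disc 112 [ 0.524  -0.0133] 0.0376204177737236 0.22722466167194355
scene lip 553 [0.54137229 0.02341726] 0.14157420074956859
scene rim 509 [0.53981623 0.02215333] 0.15026339924383317
scene disc 833 [0.5374 0.023 ] 0.05482807010412216 0.2282931253111767
```

Run:
```python
from h import *
c=dict(np.load("top.npz"));W=world(c);a=np.hypot(W[...,0]-.543,W[...,1]-.022)
P=W[(a<.06)&(W[...,2]<.12)];h,e=np.histogram(P[:,2],bins=np.arange(.03,.12,.004));print(list(zip(e.round(3),h)))
```

```text
[(np.float64(0.03), np.int64(0)), (np.float64(0.034), np.int64(0)), (np.float64(0.038), np.int64(0)), (np.float64(0.042), np.int64(0)), (np.float64(0.046), np.int64(0)), (np.float64(0.05), np.int64(3)), (np.float64(0.054), np.int64(52)), (np.float64(0.058), np.int64(270)), (np.float64(0.062), np.int64(383)), (np.float64(0.066), np.int64(172)), (np.float64(0.07), np.int64(22)), (np.float64(0.074), np.int64(0)), (np.float64(0.078), np.int64(0)), (np.float64(0.082), np.int64(0)), (np.float64(0.086), np.int64(0)), (np.float64(0.09), np.int64(0)), (np.float64(0.094), np.int64(0)), (np.float64(0.098), np.int64(0)), (np.float64(0.102), np.int64(0)), (np.float64(0.106), np.int64(0)), (np.float64(0.11), np.int64(0)), (np.float64(0.114), np.int64(0))]
```

carry_out(
  translation=[
    [-0.0035,0,0.005],
    [0,0,0.015],
    [0,0,0.02],
    [0,0,0.02],
    [0,0,0.015],
    [0,0,0.01],
    [0,0,0.005],
    [0,0,0],
  ],
  yaw=[0,0,0,0,0,0,0,0],
)

```text
t: 6.6
position: [0.5455, 0.0234, 0.168]
tool_rot: [3.141, -0.002, 3.14]
contact_force: [-0.4, 0.3, -6.1]
width: 0.334
grip_force: 61.0
```

carry_out(
  translation=[
    [0,0,0.006],
    [0,0,0.009],
    [0,0,0.009],
    [0,0,0.008],
    [0,0,0.006],
    [0,0,0.003],
    [0,0,0],
    [0,0,0],
  ],
  yaw=[0,0,0,0,0,0,0,0],
)

```text
t: 7.27
position: [0.5461, 0.0238, 0.1282]
tool_rot: [3.142, -0.0, 3.141]
contact_force: [-0.6, -0.4, -6.6]
width: 0.33
grip_force: 61.1
```

carry_out(
  translation=[
    [0,0,0.002],
    [0,0,0.002],
    [0,0,0],
    [0,0,0],
  ],
  yaw=[0,0,0,0],
)

```text
t: 7.6
position: [0.5461, 0.0238, 0.1243]
tool_rot: [-3.142, -0.0, 3.141]
contact_force: [-0.3, -0.7, -6.0]
width: 0.333
grip_force: 61.1
```

carry_out(
  translation=[
    [0,0,0.002],
    [0,0,0.002],
    [0,0,0],
    [0,0,0],
  ],
  yaw=[0,0,0,0],
)

```text
t: 7.93
position: [0.5459, 0.0238, 0.12]
tool_rot: [3.142, -0.001, 3.141]
contact_force: [0.0, 0.4, -5.3]
width: 0.333
grip_force: 61.1
```

carry_out(
  translation=[
    [0,0,0.0015],
    [0,0,0.0015],
    [0,0,0],
    [0,0,0],
  ],
  yaw=[0,0,0,0],
)

```text
t: 8.27
position: [0.546, 0.0238, 0.1171]
tool_rot: [3.142, -0.0, 3.141]
contact_force: [0.7, -0.4, -5.3]
width: 0.339
grip_force: 61.1
```

carry_out(
  translation=[
    [0,0,0.001],
    [0,0,0.001],
    [0,0,0],
    [0,0,0],
  ],
  yaw=[0,0,0,0],
)

```text
t: 8.6
position: [0.5462, 0.0238, 0.1154]
tool_rot: [-3.142, 0.0, 3.141]
contact_force: [0.1, 0.2, -5.6]
width: 0.333
grip_force: 61.2
```

carry_out(
  translation=[
    [0,0,0.001],
    [0,0,0.001],
    [0,0,0],
    [0,0,0],
  ],
  yaw=[0,0,0,0],
)

```text
t: 8.93
position: [0.5462, 0.0238, 0.1137]
tool_rot: [-3.142, 0.0, 3.141]
contact_force: [-1.2, 0.2, -1.8]
width: 0.334
grip_force: 61.5
```

carry_out(
  translation=[
    [0,0,0.001],
    [0,0,0.001],
    [0,0,0],
    [0,0,0],
  ],
  yaw=[0,0,0,0],
)

```text
t: 9.27
position: [0.5463, 0.0238, 0.1118]
tool_rot: [3.142, 0.0, 3.141]
contact_force: [-3.4, 0.3, 0.1]
width: 0.332
grip_force: 61.9
```

carry_out(
  translation=[
    [0,0,0.001],
    [0,0,0.001],
    [0,0,0],
    [0,0,0],
  ],
  yaw=[0,0,0,0],
)

```text
t: 9.6
position: [0.5463, 0.0238, 0.1099]
tool_rot: [3.142, 0.0, 3.141]
contact_force: [-5.4, 0.5, 5.1]
width: 0.334
grip_force: 62.3
```

The weight is resting on the board: the load went from -5.6 N to 0 at TCP z of about 0.112. I'll back off the slight over-press, then let go.

carry_out(
  translation=[
    [0,0,-0.001],
    [0,0,-0.0012],
    [0,0,0],
    [0,0,0],
  ],
  yaw=[0,0,0,0],
)

```text
t: 9.93
position: [0.5463, 0.0238, 0.1115]
tool_rot: [3.142, 0.001, 3.141]
contact_force: [-2.6, 0.8, 1.7]
width: 0.333
grip_force: 62.0
```

carry_out(
  translation=[
    [0,0,0],
    [0,0,0],
    [0,0,0],
    [0,0,0],
    [0,0,0],
  ],
  yaw=[0,0,0,0,0],
  jaw=0.6,
)

```text
t: 10.35
position: [0.5464, 0.0237, 0.1115]
tool_rot: [-3.142, 0.001, 3.141]
contact_force: [0.1, 0.3, -0.3]
width: 0.598
grip_force: 0.0
```

carry_out(
  translation=[
    [0,0,-0.005],
    [0,0,-0.015],
    [0,0,-0.03],
    [0,0,-0.035],
    [0,0,-0.035],
    [0,0,-0.025],
    [0,0,0],
  ],
  yaw=[0,0,0,0,0,0,0],
)

```text
t: 10.93
position: [0.5493, 0.0235, 0.265]
tool_rot: [-3.14, 0.013, 3.141]
contact_force: [0.6, -0.6, 1.1]
width: 0.603
grip_force: 0.0
```

Run:
```python
from h import *
c=capture("wrist");save(c,"w3");W=world(c);print(read_state()["position"])
a=np.hypot(W[...,0]-.543,W[...,1]-.022)
P=W[(a<.066)&(W[...,2]>.07)&(W[...,2]<.1)]
cc,r=cv2.minEnclosingCircle(P[:,:2].astype(np.float32).reshape(-1,1,2));print('disc',np.round(cc,4),r,P[:,2].mean())
A=np.c_[P[:,:2],np.ones(len(P))];print(np.linalg.lstsq(A,P[:,2],rcond=None)[0])
g=(a<.106)&(W[...,2]>.136)&(W[...,2]<.146)&(a>.09);print('lip',fitc(W[g],.0985))
```

```text
[0.54817366 0.02365046 0.26151186]
disc [0.5429 0.022 ] 0.06605242192745209 0.0821969746415753
[-0.00138818 -0.00632374  0.08308107]
lip [0.54446903 0.02237996]
```

View pics/w3.png

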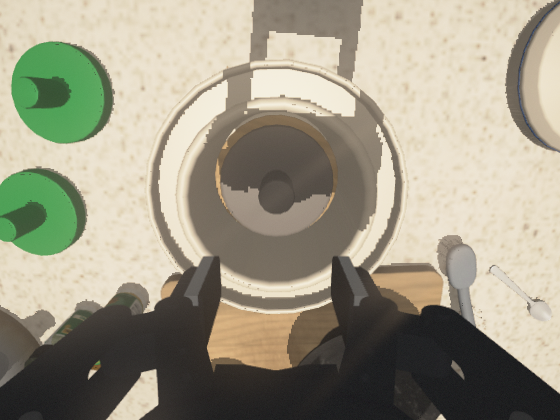

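The wrist view shows the weight lying level on the board at (277,180), knob at (275,192), inside the crock mouth. Next is the lid.

carry_out(
  translation=[
    [0.006,0.018,0],
    [0.012,0.036,0],
    [0.012,0.036,0],
    [0.012,0.036,0],
    [0.012,0.036,0],
    [0.012,0.036,0],
    [0.012,0.036,0],
    [0.012,0.036,0],
    [0.012,0.036,0],
    [0.012,0.036,0],
  ],
  yaw=[0,0,0,0,0,0,0,0,0,0],
  jaw=0.7,
)

```text
t: 11.82
position: [0.4308, 0.3672, 0.2548]
tool_rot: [-3.14, -0.002, 3.141]
contact_force: [0.8, 0.4, 0.6]
width: 0.698
grip_force: 0.0
```

carry_out(
  translation=[
    [0.002,0.002,0],
    [0,0,0],
    [0,0,0],
    [0,0,0],
  ],
  yaw=[0,0,0,0],
)

```text
t: 12.15
position: [0.4306, 0.3668, 0.2556]
tool_rot: [-3.14, -0.001, 3.14]
contact_force: [-0.2, 0.0, 0.9]
width: 0.702
grip_force: 0.0
```

Run:
```python
from h import *
c=capture("wrist");save(c,"w4");W=world(c);print(read_state()["position"])
def f(m,n):
    P=W[m];cc,r=cv2.minEnclosingCircle(P[:,:2].astype(np.float32).reshape(-1,1,2));print(n,len(P),P.mean(0).round(4),np.round(cc,4),round(r,4))
a=np.hypot(W[...,0]-.431,W[...,1]-.368)
f((a<.03)&(W[...,2]>.083)&(W[...,2]<.097),'knob');f((a<.1)&(W[...,2]>.024)&(W[...,2]<.055),'rim')
```

```text
[0.4308051  0.3666878  0.25593391]
knob 1024 [0.433  0.3695 0.0888] [0.4341 0.3697] 0.017
rim 19168 [0.4257 0.3694 0.0422] [0.4339 0.37  ] 0.0886
```

carry_out(
  translation=[
    [-0.0015,0.002,0.015],
    [0,0,0.033],
    [0,0,0.035],
    [0,0,0.035],
    [0,0,0.03],
    [0,0,0.02],
    [0,0,0.01],
    [0,0,0.004],
    [0,0,0],
  ],
  yaw=[0,0,0,0,0,0,0,0,0],
)

```text
t: 12.95
position: [0.4322, 0.3692, 0.0742]
tool_rot: [-3.141, -0.001, 3.14]
contact_force: [0.6, 0.2, 0.0]
width: 0.701
grip_force: 0.0
```

carry_out(
  translation=[
    [0,0,0],
    [0,0,0],
    [0,0,0],
    [0,0,0],
    [0,0,0],
    [0,0,0],
    [0,0,0],
  ],
  yaw=[0,0,0,0,0,0,0],
  jaw=0,
  grip_force=60,
)

```text
t: 13.53
position: [0.4334, 0.371, 0.0771]
tool_rot: [3.139, 0.004, 3.141]
contact_force: [-0.6, -0.9, 6.5]
width: 0.373
grip_force: 60.3
```

carry_out(
  translation=[
    [0,0,-0.01],
    [0,0,-0.02],
    [0,0,-0.03],
    [0,0,-0.035],
    [0,0,-0.035],
    [0,0,-0.03],
    [0,0,-0.02],
    [0,0,-0.01],
    [0,0,0],
  ],
  yaw=[0,0,0,0,0,0,0,0,0],
)

```text
t: 14.28
position: [0.4325, 0.3703, 0.2671]
tool_rot: [3.139, 0.003, 3.141]
contact_force: [-0.4, -0.4, -5.0]
width: 0.374
grip_force: 60.5
```

carry_out(
  translation=[
    [-0.004,-0.013,0],
    [-0.008,-0.025,0],
    [-0.0115,-0.036,0],
    [-0.0115,-0.036,0],
    [-0.0115,-0.036,0],
    [-0.0115,-0.036,0],
    [-0.0115,-0.036,0],
    [-0.0115,-0.036,0],
    [-0.0115,-0.036,0],
    [-0.0085,-0.028,0],
  ],
  yaw=[0,0,0,0,0,0,0,0,0,0],
)

```text
t: 15.12
position: [0.5314, 0.0485, 0.2609]
tool_rot: [-3.141, -0.006, 3.139]
contact_force: [-0.7, 0.0, -5.4]
width: 0.376
grip_force: 60.8
```

carry_out(
  translation=[
    [-0.006,-0.018,0],
    [-0.003,-0.01,0],
    [0,0,0],
    [0,0,0],
    [0,0,0],
  ],
  yaw=[0,0,0,0,0],
)

```text
t: 15.53
position: [0.5408, 0.0247, 0.2632]
tool_rot: [3.141, -0.002, -3.141]
contact_force: [0.6, -0.2, -4.7]
width: 0.375
grip_force: 60.8
```

Run:
```python
from h import *
s=read_state();print(s["position"],s["contact_force"],s["tool_rot"])
for n in("wrist","top","scene"):
    c=capture(n);save(c,"l_"+n);np.savez(f"l_{n}.npz",**c);W=world(c)
    a=np.hypot(W[...,0]-.543,W[...,1]-.022)
    def f(lo,hi,r,rr):
        P=W[(a<r)&(W[...,2]>lo)&(W[...,2]<hi)]
        if len(P)<20: print(n,lo,len(P));return
        cc,q=cv2.minEnclosingCircle(P[:,:2].astype(np.float32).reshape(-1,1,2));print(n,(lo,hi),len(P),np.round(cc,4),round(q,4),P[:,2].mean().round(4))
    f(.2,.235,.1,0)
    g=(a<.106)&(W[...,2]>.136)&(W[...,2]<.146)&(a>.09);print(n,'lip',g.sum(),fitc(W[g],.0985) if g.sum()>20 else '')
    g=(a<.096)&(W[...,2]>.19)&(W[...,2]<.234)&(a>.08);print(n,'skirt',g.sum(),fitc(W[g],.088) if g.sum()>20 else '',W[g][:,2].min())
```

```text
[0.54082549 0.02468845 0.26324289] [ 0.59212685 -0.18217478 -4.70901372] [ 3.14080703e+00 -2.28964381e-03 -3.14146691e+00]
wrist (0.2, 0.235) 50441 [0.5394 0.0232] 0.0878 0.2278
wrist lip 315 [0.54367668 0.02258448]
wrist skirt 7214 [0.54705683 0.02230765] 0.20632780535690898
top (0.2, 0.235) 777 [ 0.5339 -0.0066] 0.0828 0.2244
top lip 106 [0.54333773 0.02236432]
top skirt 298 [0.54204974 0.02626029] 0.19003219451311024
scene (0.2, 0.235) 2464 [0.537 0.021] 0.0869 0.2234
scene lip 442 [0.54136325 0.02369944]
scene skirt 1163 [0.54112312 0.02666337] 0.1900038090921666
```

View pics/l_scene.png

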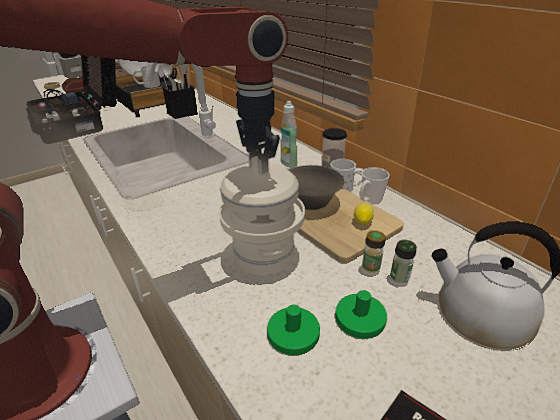

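The scene view shows the lid held level above the crock at (260,185), jars still standing at (373,252) and (403,263). Relative to the crock's lip, the lid needs about +4.5 mm in x.

carry_out(
  translation=[
    [-0.0025,0,0.003],
    [-0.002,0,0.008],
    [0,0,0.01],
    [0,0,0.008],
    [0,0,0.004],
    [0,0,0],
    [0,0,0],
  ],
  yaw=[0,0,0,0,0,0,0],
)

```text
t: 16.27
position: [0.5458, 0.0238, 0.2307]
tool_rot: [3.141, -0.001, 3.141]
contact_force: [-0.5, -0.2, -4.8]
width: 0.372
grip_force: 60.7
```

Run:
```python
from h import *
s=read_state();print(s["position"],s["contact_force"])
c=capture("wrist");save(c,"l2");W=world(c)
a=np.hypot(W[...,0]-.543,W[...,1]-.022)
P=W[(a<.096)&(W[...,2]>.165)&(W[...,2]<.2)]
cc,q=cv2.minEnclosingCircle(P[:,:2].astype(np.float32).reshape(-1,1,2));print(np.round(cc,4),q,P[:,2].mean())
g=(a<.106)&(W[...,2]>.136)&(W[...,2]<.146)&(a>.09);print('lip',g.sum(),fitc(W[g],.0985))
```

```text
[0.54579981 0.02379387 0.23074565] [-0.51183779 -0.21862447 -4.80935183]
[0.5446 0.0225] 0.08791176974773407 0.1944503031315935
lip 3339 [0.54578372 0.02239113]
```

View pics/l2.png

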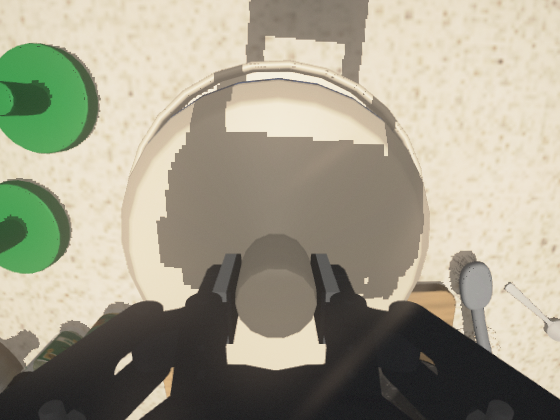

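The wrist view shows the lid centred in the gutter ring (lid at 276,215), within about 1 mm of the lip's centre. Lowering it gently.

carry_out(
  translation=[
    [-0.001,0,0.003],
    [0,0,0.004],
    [0,0,0.004],
    [0,0,0.003],
    [0,0,0.002],
    [0,0,0],
    [0,0,0],
  ],
  yaw=[0,0,0,0,0,0,0],
)

```text
t: 16.9
position: [0.547, 0.0238, 0.2153]
tool_rot: [3.142, -0.0, 3.141]
contact_force: [0.4, -0.4, -3.4]
width: 0.375
grip_force: 60.7
```

carry_out(
  translation=[
    [0,0,0.002],
    [0,0,0.002],
    [0,0,0.001],
    [0,0,0],
    [0,0,0],
  ],
  yaw=[0,0,0,0,0],
)

```text
t: 17.32
position: [0.5471, 0.0238, 0.2104]
tool_rot: [-3.142, -0.0, 3.141]
contact_force: [0.5, -0.5, -4.5]
width: 0.375
grip_force: 60.8
```

carry_out(
  translation=[
    [0,0,0.001],
    [0,0,0.001],
    [0,0,0],
    [0,0,0],
  ],
  yaw=[0,0,0,0],
)

```text
t: 17.65
position: [0.5471, 0.0238, 0.2084]
tool_rot: [3.142, -0.0, 3.141]
contact_force: [-0.5, 0.0, -4.7]
width: 0.378
grip_force: 60.8
```

carry_out(
  translation=[
    [0,0,0.001],
    [0,0,0.001],
    [0,0,0],
    [0,0,0],
  ],
  yaw=[0,0,0,0],
)

```text
t: 17.98
position: [0.5471, 0.0238, 0.2064]
tool_rot: [3.142, -0.0, 3.141]
contact_force: [-0.1, 0.4, -4.7]
width: 0.376
grip_force: 60.8
```

carry_out(
  translation=[
    [0,0,0.001],
    [0,0,0],
    [0,0,0],
  ],
  yaw=[0,0,0],
)

```text
t: 18.23
position: [0.5472, 0.0238, 0.2056]
tool_rot: [-3.142, 0.0, 3.141]
contact_force: [-0.7, 0.2, -4.2]
width: 0.379
grip_force: 60.8
```

carry_out(
  translation=[
    [0,0,0.001],
    [0,0,0],
    [0,0,0],
  ],
  yaw=[0,0,0],
)

```text
t: 18.48
position: [0.5473, 0.0237, 0.2053]
tool_rot: [-3.141, 0.001, 3.141]
contact_force: [-2.4, -0.8, 0.6]
width: 0.376
grip_force: 61.2
```

carry_out(
  translation=[
    [0,0,0],
    [0,0,0],
    [0,0,0],
    [0,0,0],
    [0,0,0],
  ],
  yaw=[0,0,0,0,0],
  jaw=0.7,
)

```text
t: 18.9
position: [0.5473, 0.0239, 0.2048]
tool_rot: [-3.142, 0.001, 3.141]
contact_force: [-0.4, -0.4, 1.0]
width: 0.7
grip_force: 0.0
```

carry_out(
  translation=[
    [0,0,-0.005],
    [0,0,-0.015],
    [0,0,-0.03],
    [0,0,-0.03],
    [0,0,-0.02],
    [0,0,-0.01],
    [0,0,0],
    [0,0,0],
  ],
  yaw=[0,0,0,0,0,0,0,0],
)

```text
t: 19.57
position: [0.5471, 0.0238, 0.3142]
tool_rot: [3.142, 0.0, 3.141]
contact_force: [0.1, -0.2, -0.5]
width: 0.697
grip_force: 0.0
```

Run:
```python
from h import *
s=read_state();print(s["t"],s["position"],s["contact_force"])
c=capture("scene");save(c,"f1")
for n in("wrist","top","scene"):
    c=capture(n);W=world(c);a=np.hypot(W[...,0]-.543,W[...,1]-.022)
    P=W[(a<.022)&(W[...,2]>.205)&(W[...,2]<.23)];print(n,'knob top',len(P),np.median(P,axis=0).round(4) if len(P) else '')
    P=W[(a<.085)&(W[...,2]>.15)&(W[...,2]<.19)]
    A=np.c_[P[:,:2]-[.543,.022],np.ones(len(P)),((P[:,:2]-[.543,.022])**2).sum(1)]
    print(np.linalg.lstsq(A,P[:,2],rcond=None)[0].round(4),P[:,2].min())
    for j in((.7236,-.1753),(.7498,-.237)):
        m=(np.hypot(W[...,0]-j[0],W[...,1]-j[1])<.04)&(W[...,2]>.095)&(W[...,2]<.115);print('jar',m.sum(),W[m].mean(0).round(4) if m.any() else '')
```

```text
19.5667 [0.54709984 0.02382803 0.31423135] [ 0.09306851 -0.23899971 -0.51433555]
wrist knob top 1774 [0.5457 0.0221 0.217 ]
[ 2.9300e-02  6.0000e-04  1.7880e-01 -2.2735e+00] 0.15002988130108366
jar 20 [ 0.7066 -0.1664  0.0975]
jar 3 [ 0.7358 -0.252   0.0969]
top knob top 0 
[ 0.0266 -0.0071  0.1795 -2.4534] 0.15105520938962175
jar 159 [ 0.7228 -0.1755  0.1047]
jar 163 [ 0.7522 -0.2415  0.1041]
scene knob top 142 [0.5408 0.0186 0.2159]
[ 0.0184  0.0258  0.1805 -2.7553] 0.1500078952083426
jar 229 [ 0.7195 -0.176   0.1032]
jar 244 [ 0.7487 -0.2411  0.1023]
```

View pics/f1.png

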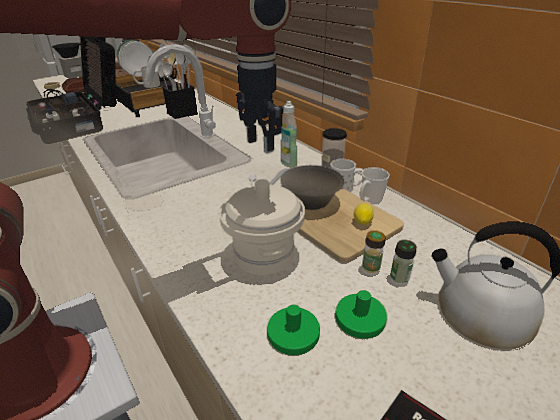

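The picture shows the lid on the crock at (262,205) and the jars standing. I'll check its tilt before handing in.

Run:
```python
from h import *
c=capture("wrist");W=world(c)
k=np.median(W[(np.hypot(W[...,0]-.545,W[...,1]-.022)<.022)&(W[...,2]>.21)&(W[...,2]<.23)],0)
a=np.hypot(W[...,0]-.543,W[...,1]-.022)
P=W[(a<.1)&(W[...,2]>.153)&(W[...,2]<.185)]
cc,q=cv2.minEnclosingCircle(P[:,:2].astype(np.float32).reshape(-1,1,2));print('lid',cc,q,'knob',k)
d=W[...,:2]-np.array(cc);r=np.hypot(d[...,0],d[...,1]);th=np.degrees(np.arctan2(d[...,1],d[...,0]))
for t in range(-180,180,45):
    m=(abs((th-t+180)%360-180)<15)&(r>.045)&(r<.055)&(W[...,2]>.14)&(W[...,2]<.2)
    n=(abs((th-t+180)%360-180)<15)&(r>.092)&(r<.104)&(W[...,2]>.12)
    print(t,m.sum(),np.median(W[m][:,2]).round(4) if m.any() else '', 'lip',np.median(W[n][:,2]).round(4) if n.any() else '')
g=(a<.108)&(W[...,2]>.138)&(W[...,2]<.147)&(a>.093);print('lip',g.sum(),fitc(W[g],.0985))
```

```text
lid (0.5475404262542725, 0.022409850731492043) 0.0879025012254715 knob [0.54611561 0.02217328 0.21702006]
-180 440 0.1725 lip 0.1303
-135 412 0.1728 lip 0.135
-90 360 0.1728 lip 0.1429
-45 311 0.1728 lip 0.1443
0 282 0.1728 lip 0.1444
45 305 0.1727 lip 0.1441
90 356 0.1726 lip 0.1425
135 409 0.1725 lip 0.1345
lip 3793 [0.54507577 0.0223454 ]
```

The lid is level to within 0.3 mm and at seated height: its knob top is at 0.217 against an expected 0.218. The gripper is clear, so I'm handing in.

```bash
python3 -c "
from cell import *
print(finish_job())"
```

```text
the job is handed in; nothing more can be done
None
```

The job is handed in: the weight rests on the board in the crock, the lid sits level in the groove at the expected height, and the spice jars stand where they were, at about 20 s of the 58 s allowed; the handover gave no verdict.

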